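Sort spare bushes through the dental unit's bracket arm

TASK

Sort the two spare bushes for the dental unit's bracket arm: one at a time, lower each on end into the arm's empty bore, without forcing it, to see whether it slides right through until its foot shows below or stops at the mouth, then lift it out and put it away before trying the next. Stand the bush that goes through in the open drawer of the wooden chest, and the one that does not in the steel tray. Then push the drawer fully shut; leave the oil bottle, forceps and grease jar where they are.

Things in the scene. Friction and masses are not known exactly. Their poses are not given: they have to be found in the camera images.
- bush_1: bronze sleeve bush (plain tube) standing on end, 80 mm long, bore 33 mm, its edges just broken. The two bushes look alike but one is 41 mm and the other 48 mm outside; which is which is not told, so try it in the arm. 0.28 to 0.67 kg. Origin: centre of its lower end, z along the tube; rests on the bench at z = 0
- bush_2: bronze sleeve bush (plain tube) standing on end, 80 mm long, bore 33 mm, its edges just broken. The two bushes look alike but one is 41 mm and the other 48 mm outside; which is which is not told, so try it in the arm. 0.28 to 0.67 kg. Origin: centre of its lower end, z along the tube; rests on the bench at z = 0
- bracket: dark green enamelled bracket arm, fixed: a round boss (68 mm outside, 42 mm high, upper face 130 mm above the bench, lower face 88 mm, open above and below) carried by a flat arm from a pedestal post whose axis is 170 mm from the boss's axis along the body's +x; nothing of it is higher than 131 mm. Origin: on the bench straight below the boss's axis
- bore (a point): centre of the mouth of the boss's vertical through-bore, on its upper face, 130 mm above the bench. The bore is 44 mm across (its edge just broken, no real lead-in) and 42 mm deep; below it is 88 mm of free air. A bush that has gone through has its foot more than 44 mm below this point; one that is too big stops within a few mm of it
- chest: low wooden chest, fixed, 220 mm deep (x) x 260 mm wide (y) x 130 mm high, with one drawer that slides out along the chest's -x, towards the robot. Origin: centre of its underside on the bench
- chest_drawer0 (a joint): drawer travel in m: 0 fully shut, grows as it is pulled out; starts about 0.105 to 0.135 open. Slides with a few N and stays where it is left; its own stop ends the push at 0
- chest_drawer0_handle (a point): middle of the brass bar handle on the drawer's front, moves with the drawer: bar 120 mm long along the chest's y, 11 mm thick, 35 mm clear of the front, about 92 mm above the bench (the front's upper edge is at about 118 mm)
- drawer_spot (a point): point on the drawer's inner floor, on its middle line, 55 mm behind the inside of its front, 22 mm above the bench, axes as the chest's, moves with the drawer: a good place for a bush while the drawer is open. Inside, the drawer is 218 mm wide, 175 mm long, walls 86 mm high above the floor; the chest's top board clears a standing bush by 15 mm
- tray: flat stainless instrument tray, fixed, 140 mm (x) x 180 mm (y), rim 18 mm high, floor 4 mm thick, walls 4 mm. Origin: centre of its underside on the bench
- oil_bottle: amber glass oil bottle, 56 mm across, 130 mm high, bystander. Origin: centre of its foot
- forceps: steel extraction forceps lying flat, 155 mm long, 12 mm high, bystander. Origin: middle, on the bench
- grease_jar: white grease jar, 64 mm across, 62 mm high, bystander. Origin: centre of its foot
There are look-alikes about, which are no part of the job. Leave any purple look-alike of the bush_1 alone.

How it is judged:
By the outcome, as a careful person would: the job done as asked, in the order asked, and still so for the second after the job is handed in, with the robot touching nothing.
It also fails if it takes over 72 s, if anything falls off the work surface, if the arm or the gripper's body presses on something with over 40 N, if the wrist force passes 120 N, or if a joint passes its speed limit or range.

ROBOT

A 7-joint arm with a two-finger parallel gripper is mounted at the origin on the work surface. World frame = base frame: x ahead of the robot, y to its left, z up, the work surface at z = 0. Lengths are in m, angles in rad, forces in N, time in s.
With the tool pointing down it reaches from about 0.4 to 0.9 m from the base axis. Payload 5.5 kg.
Tool frame: the origin (TCP) lies midway between the tips of the shut fingers; the grasp point (between the pads) lies 19 mm behind it (manip.grip_depth is the distance from the TCP to the grasp point, in m); z points along the fingers, x is the direction in which the jaws open and shut, and the axes are right-handed (so a half turn about z gives the same grasp; the last joint's range is limited). The gripper opens to 92 mm and grips with 3 to 60 N. Pads are 19 mm wide; open, the fingers measure 130 mm over their backs; the gripper's body (75 mm by 190 mm) begins 47 mm behind the grasp point.
Start: joints at [-0.995, 0.501, -0.427, 1.55, 0.221, 1.138, -0.21], TCP at [0.2, 0.618, 0.227] pointing down, gripper open.
Joint ranges: [-2.88, 2.88], [-0.31, 2.03], [-1.54, 1.56], [0.2, 2.42], [-1.41, 4.55], [0.19, 2.02], [-2.57, 2.57]. Speed limits (rad/s): [2.57, 2.57, 3.14, 3.14, 3.14, 3.14, 3.14].

INTERFACE

Orientations are given as a unit quaternion [x, y, z, w].
In Python, from bench import manip, effector, viewer gives the robot as it stands. Calls block until the motion is done:
- manip.move_pose(position, orientation): joint-space move of the TCP to a pose.
- manip.servo_line(position, ori=None, vel=0.15): straight line of the TCP; ori=None keeps the orientation; vel is the mean speed in m/s.
- manip.movej(angles): joint-space move.
- effector.open_jaws() and effector.close(f_grip=None): open the fingers fully, or close them until they stop; f_grip is the grip in N (None keeps the last).
- manip.sleep(seconds).
- manip.solve_ik(position, orientation): joint angles nearest the present ones, or None.
- viewer.get_image(name): name is "scene" or "top"; returns the picture (400x640x3 uint8, red, green, blue); there is no depth.
- viewer.get_calibration(name): a dict with "vfov" (degrees; the focal length in pixels is half the picture's height over the tangent of half this angle, whatever the lens; pixels are square), "cx", "cy" (the principal point, pixels), "dist_coeffs" ([k1, k2, p1, p2, k3] as OpenCV has them; the pictures are not rectified), "eye" and "attitude" of the camera in the world. Camera axes: x right, y down, z forward; pixel columns grow to the right and rows downward; lengths in m; the calibration is good to about 2 mm. A picture is of the moment at which its call begins. get_calibration takes no time and is no camera call.
A pose or a line that the arm cannot do raises manip.PlanningError and nothing moves.
- manip.hand_in(): hands the job in, once; it reports no verdict.
Readings, each from a call of its own:
- manip.current_clock(): time.
- manip.current_q(): joint angles.
- manip.current_joint_velocities(): joint speeds.
- manip.current_tau(): joint torques, N m.
- manip.current_tool_pos(): TCP position.
- manip.current_tcp_rot(): TCP orientation.
- manip.current_force(): force on the tool from outside, world axes, zero at the start.
- manip.current_wrist_torque(): the same for the moment, N m.
- manip.current_finger_gap(): finger opening in m.
Only numpy, scipy, OpenCV 4.12 (cv2) and the standard library are available. Lean on these libraries where they do the work, as an engineer would, in place of code of your own. Each camera call takes 0.05 s, during which the arm holds its last target. There are 200 camera calls.

## Working session

There is one attempt and no reset: what is moved stays moved. The work goes in short steps, each a Python script; the robot and the scene stay as the last script left them, time stands still between calls to the robot, and variables do not carry over. Pictures are saved under pics/ and viewed, about 8 in all and at most 12, crops included, and the job is handed in when it is done.

```bash
ls; mkdir -p pics
python3 - <<'E'
from bench import manip, effector, viewer
import cv2
for n in("scene","top"):
    cv2.imwrite(f"pics/{n}0.png",viewer.get_image(n)[:,:,::-1]); print(n,viewer.get_calibration(n))
print(manip.current_clock(),manip.current_tcp_rot(),manip.current_finger_gap())
E
```

```text
pics
scene {'vfov': 45.95883873196476, 'cx': 330.8962109830701, 'cy': 196.35940974569087, 'dist_coeffs': array([-0.05454326,  0.        ,  0.        ,  0.        ,  0.        ]), 'eye': array([ 1.55607939, -0.09378352,  1.03559124]), 'attitude': array([ 0.67517086,  0.61412754, -0.27005336, -0.30669669])}
top {'vfov': 55.490830252487044, 'cx': 323.2465693292327, 'cy': 204.028419472223, 'dist_coeffs': array([-0.05978515,  0.        ,  0.        ,  0.        ,  0.        ]), 'eye': array([0.3232094 , 0.0272732 , 1.25253085]), 'attitude': array([ 0.70681444, -0.70267623,  0.05373806, -0.06141409])}
0.1 [ 8.08593550e-01  5.88367003e-01 -7.02585012e-04  4.97169704e-04] 0.09163911210239997
```

View pics/scene0.png

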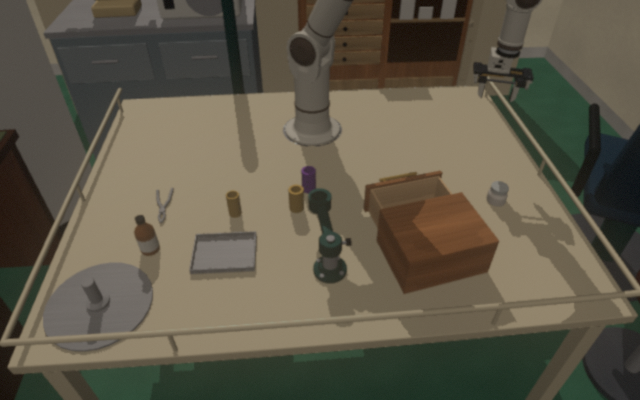

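View pics/top0.png

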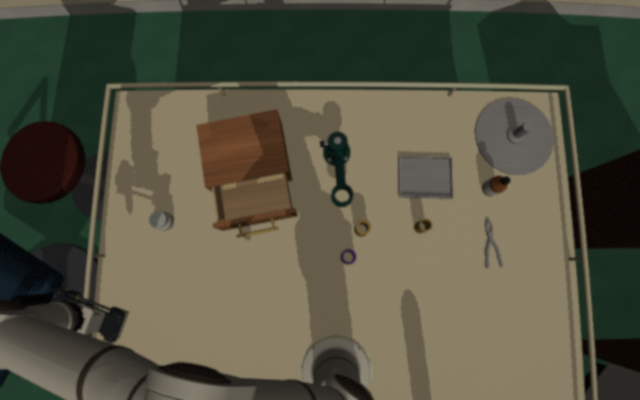

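```bash
cat > h.py <<'E'
from bench import manip, effector, viewer
import numpy as np, cv2
from scipy.spatial.transform import Rotation as R
def cam(n):
    c=viewer.get_calibration(n); f=200/np.tan(np.radians(c["vfov"])/2)
    return np.array([[f,0,c["cx"]],[0,f,c["cy"]],[0,0,1]]),c["dist_coeffs"],np.array(c["eye"]),R.from_quat(c["attitude"]).as_matrix()
def ray(n,uv,z):
    K,d,e,A=cam(n); p=cv2.undistortPoints(np.array(uv,float).reshape(-1,1,2),K,d)[:,0]
    r=np.c_[p,np.ones(len(p))]@A.T
    return e+r*((z-e[2])/r[:,2])[:,None]
def proj(n,P):
    K,d,e,A=cam(n); return cv2.projectPoints((np.atleast_2d(P)-e)@A,np.zeros(3),np.zeros(3),K,d)[0][:,0]
def snap(n,name,box=None,s=1,g=1.0):
    im=viewer.get_image(n)[:,:,::-1]
    o=im if box is None else im[box[1]:box[3],box[0]:box[2]]
    o=cv2.resize(o,None,fx=s,fy=s,interpolation=cv2.INTER_CUBIC)
    cv2.imwrite(f"pics/{name}.png",(255*(o/255.)**g).astype(np.uint8)); return im
E
python3 - <<'E'
from h import *
im=snap("top","crop1",(190,95,460,275),2.9,0.55)
hsv=cv2.cvtColor(np.ascontiguousarray(im),cv2.COLOR_BGR2HSV)
for nm,(u,v) in dict(a=(362,228),b=(423,226),bore=(342,194),purple=(348,257)).items():
    print(nm,[hsv[v,u+k].tolist() for k in range(-14,15,2)])
    for z in (.08,.13): print(ray("top",[(u,v)],z).round(3))
print(ray("top",[(398,152),(452,155),(452,198),(399,196)],.018).round(3))
E
```

```text
a [[20, 70, 102], [21, 72, 106], [21, 71, 126], [21, 89, 86], [19, 146, 96], [19, 113, 108], [19, 75, 102], [20, 70, 102], [20, 74, 97], [21, 97, 63], [19, 151, 86], [19, 109, 124], [20, 72, 138], [21, 70, 139], [21, 69, 140]]
[[ 0.442 -0.08   0.08 ]]
[[ 0.436 -0.075  0.13 ]]
b [[21, 68, 139], [21, 68, 139], [21, 73, 108], [20, 122, 46], [21, 184, 36], [19, 144, 71], [19, 102, 103], [20, 77, 93], [20, 106, 53], [18, 165, 34], [19, 162, 44], [20, 116, 101], [21, 75, 133], [21, 69, 140], [21, 68, 139]]
[[ 0.449 -0.269  0.08 ]]
[[ 0.443 -0.256  0.13 ]]
bore [[21, 68, 108], [23, 65, 98], [70, 67, 46], [40, 52, 59], [22, 66, 124], [21, 70, 139], [21, 67, 140], [21, 68, 139], [21, 68, 139], [22, 68, 135], [24, 65, 94], [72, 82, 31], [64, 46, 44], [23, 67, 92], [21, 73, 102]]
[[ 0.548 -0.018  0.08 ]]
[[ 0.539 -0.016  0.13 ]]
purple [[20, 71, 101], [19, 70, 102], [20, 70, 98], [8, 54, 71], [146, 97, 58], [14, 59, 91], [20, 73, 101], [20, 72, 103], [19, 71, 100], [15, 59, 78], [143, 124, 68], [175, 40, 108], [21, 67, 138], [21, 67, 140], [21, 67, 140]]
[[ 0.352 -0.036  0.08 ]]
[[ 0.351 -0.033  0.13 ]]
[[ 0.705 -0.209  0.018]
 [ 0.696 -0.392  0.018]
 [ 0.549 -0.385  0.018]
 [ 0.554 -0.209  0.018]]
```

View pics/crop1.png

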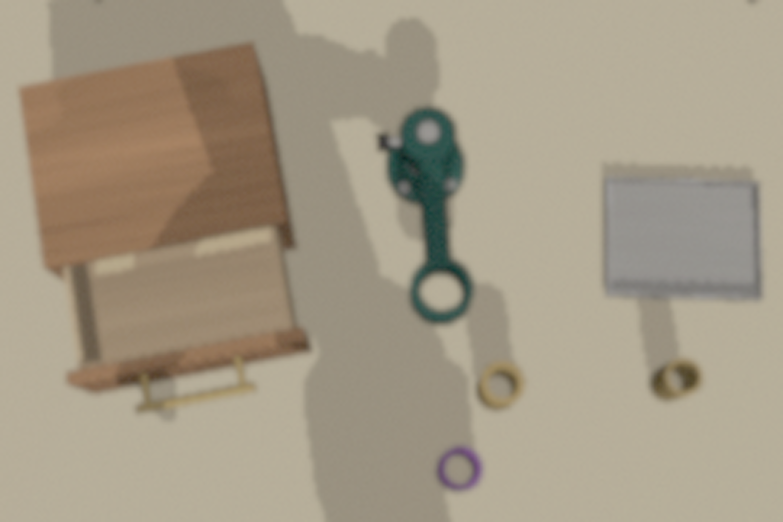

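Run:
```python
from h import *
im=cv2.imread("pics/top0.png"); g=im[:,:,2].astype(float)  # red: green boss dark
print("col",g[178:214,341:344].mean(1).round().astype(int).tolist())
print("row",g[194:197,326:360].mean(0).round().astype(int).tolist())
# hole contour: bright blob inside the ring
x0,y0,s=326,180,10
c=cv2.resize(g[y0:y0+32,x0:x0+34],None,fx=s,fy=s,interpolation=cv2.INTER_CUBIC)
n,l,st,ce=cv2.connectedComponentsWithStats((c>90).astype(np.uint8),connectivity=4)
k=l[(195-y0)*s,(342-x0)*s]; x,y,w,h,a=st[k]
L=(x-.5)/s+x0-.45; Rr=(x+w-.5)/s+x0-.45; T=(y-.5)/s+y0-.45; B=(y+h-.5)/s+y0-.45
cy=(T+B)/2; cx=(L+Rr)/2; print("LRTB",L,Rr,T,B,a/s/s)
print("near",ray("top",[(cx,B)],.13)[0]+[.022,0,0],"far",ray("top",[(cx,T)],.088)[0]-[.022,0,0])
print("left",ray("top",[(L,cy)],.13)[0]-[0,.022,0],"right",ray("top",[(Rr,cy)],.088)[0]+[0,.022,0])
# bushes and drawer from crop coords
f=lambda p:[(190+u/2.9,95+v/2.9) for u,v in p]
print("bush",ray("top",f([(501,384),(681,377)]),.08).round(4))
print("front outer top edge",ray("top",f([(68,376),(304,333)]),.118).round(4))
print("handle ends",ray("top",f([(138,407),(254,387)]),.092).round(4))
print("chest top front corners",ray("top",f([(45,268),(293,225)]),.13).round(4), "back",ray("top",f([(21,87),(254,43)]),.13).round(4))
sc=cv2.imread("pics/scene0.png")
# check with scene: reproject top estimates
print(proj("scene",[[.54,-.016,.13],[.44,-.08,.08],[.449,-.269,.08]]))
```

```text
col [12, 13, 12, 11, 10, 11, 10, 9, 7, 9, 31, 67, 106, 130, 138, 139, 140, 139, 139, 140, 140, 137, 126, 99, 58, 24, 14, 22, 59, 99, 127, 135, 132, 126, 121, 118]
row [102, 102, 104, 102, 89, 59, 30, 27, 56, 95, 124, 136, 139, 139, 140, 140, 139, 139, 140, 139, 137, 128, 104, 63, 26, 20, 39, 69, 92, 100, 102, 102, 102, 105]
LRTB 334.8 348.6 189.5 201.3 125.4
near [ 0.53838359 -0.01508464  0.13      ] far [ 0.5390031  -0.01671771  0.088     ]
left [ 0.53425676 -0.01639294  0.13      ] right [ 0.5423641  -0.01618042  0.088     ]
bush [[ 0.4433 -0.082   0.08  ]
 [ 0.4517 -0.2749  0.08  ]]
front outer top edge [[0.445  0.3717 0.118 ]
 [0.4916 0.126  0.118 ]]
handle ends [[0.4153 0.3029 0.092 ]
 [0.4374 0.1802 0.092 ]]
chest top front corners [[0.5572 0.3986 0.13  ]
 [0.6042 0.1387 0.13  ]] back [[0.7573 0.4375 0.13  ]
 [0.8067 0.1854 0.13  ]]
[[318.79995778 195.19806762]
 [295.7468569  187.10896155]
 [234.23812682 192.48160192]]
```

```bash
cat >> h.py <<'E'
YAW=np.radians(100.4); Q=[np.cos(YAW/2),np.sin(YAW/2),0,0]
AX=np.array([np.cos(np.radians(10.4)),np.sin(np.radians(10.4)),0])
BORE=np.array([.5387,-.0163]); H=.053   # TCP height above bush foot
def st(m=""): print(m,round(manip.current_clock(),2),manip.current_tool_pos().round(4),np.round(manip.current_force(),1),np.round(manip.current_wrist_torque(),2),round(manip.current_finger_gap(),4),flush=True)
def pick(x,y,foot=0.):
    manip.move_pose([x,y,.19],Q); manip.servo_line([x,y,foot+H],vel=.15); st("down")
    effector.close(35); st("closed"); manip.servo_line([x,y,.20],vel=.2); manip.sleep(.2); st("lifted")
E
python3 - <<'E'
from h import *
pick(.4433,-.082)
manip.servo_line([*BORE,.130+.012+H],vel=.2); manip.sleep(.2); st("over bore")
im=snap("scene","sc1",(270,130,390,230),6,.6); snap("top","tp1",(300,150,400,250),5,.6)
E
```

```text
down 3.84 [ 0.444  -0.0821  0.0536] [-0.2 -1.2 -0.1] [0.07 0.   0.05] 0.0917
closed 4.62 [ 0.4435 -0.0823  0.0531] [ 0.8 -0.6  0.7] [-0.2  -0.01 -0.01] 0.0477
lifted 5.7 [ 0.4422 -0.0819  0.1986] [-0.2  0.2 -6.7] [0.07 0.05 0.01] 0.0473
over bore 6.63 [ 0.5379 -0.0173  0.195 ] [-0.1 -0.2 -6.5] [ 0.03  0.02 -0.02] 0.0475
```

View pics/sc1.png

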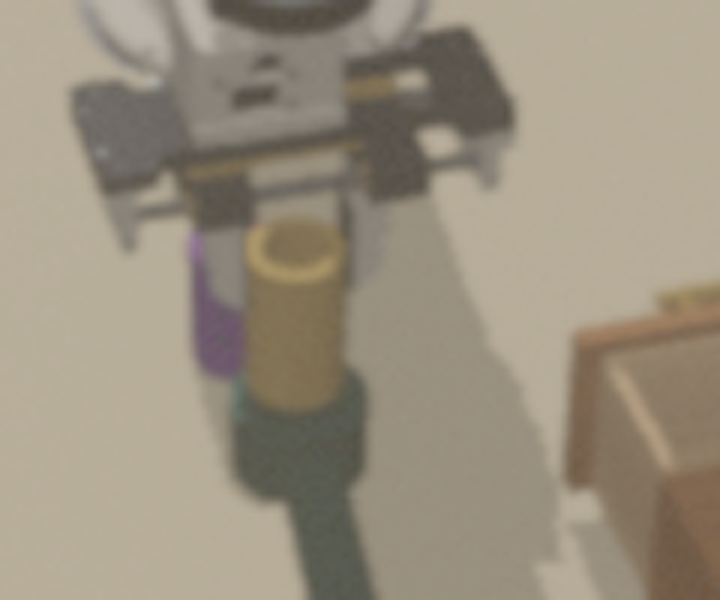

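```bash
cat >> h.py <<'E'
def lower(x,y,z0,z1,lim=5,step=.0015):
    """step down until the push exceeds lim N; returns (z,push,moment change)"""
    manip.servo_line([x,y,z0],vel=.15); manip.sleep(.15)
    f0=manip.current_force()[2]; t0=np.array(manip.current_wrist_torque()); z=z0
    while z>z1:
        z-=step; manip.servo_line([x,y,z],vel=.05)
        p=manip.current_force()[2]-f0
        if p>lim: break
    d=np.array(manip.current_wrist_torque())-t0; p=manip.current_force()[2]-f0
    r=np.array([-d[1],d[0]])/max(p,1)
    st(f"lower z={z-H:.4f} push={p:.1f} contact r={r.round(4)}"); return z,p,r
E
python3 - <<'E'
from h import *
x,y=BORE+[.0005,.002]
z,p,r=lower(x,y,.130+H+.005,.130+H-.006)
snap("scene","sc2",(270,130,390,230),6,.6)
E
```

```text
lower z=0.1290 push=10.0 contact r=[-0.0835  0.0181] 8.13 [ 0.5395 -0.0144  0.1831] [-2.6 -0.   3.4] [0.18 0.82 0.02] 0.0475
```

View pics/sc2.png

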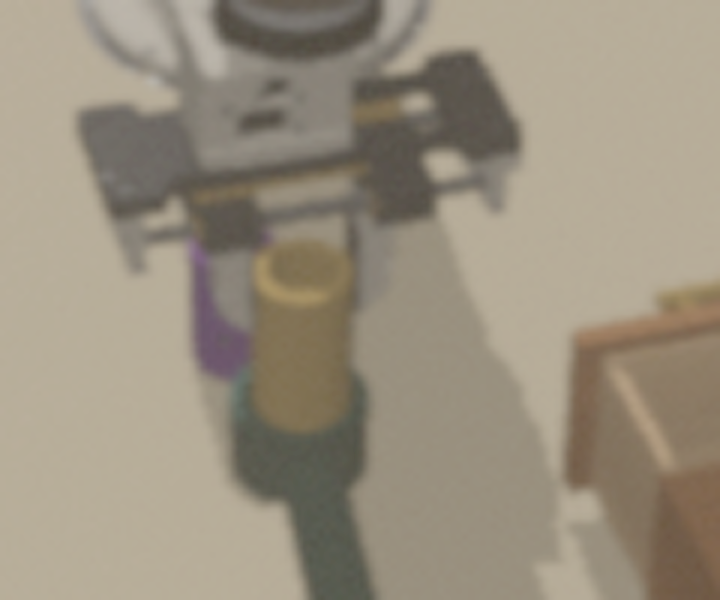

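```bash
cat >> h.py <<'E'
def place(x,y,floor):
    manip.servo_line([x,y,floor+H+.012],vel=.15)
    lower(x,y,floor+H+.006,floor+H-.003,lim=3)
    effector.open_jaws(); st("released"); manip.servo_line([x,y,.20],vel=.25)
E
python3 - <<'E'
from h import *
p=manip.current_tool_pos(); manip.servo_line([p[0],p[1],.22],vel=.2)
manip.servo_line([.628,-.30,.22],vel=.3)
place(.628,-.30,.004)
pick(.4517,-.2749)
x,y=BORE+[.0005,.002]
manip.servo_line([x,y,.130+.012+H],vel=.25); manip.sleep(.2); st("over bore")
snap("scene","sc3",(220,130,370,280),4,.6)
E
```

```text
lower z=0.0025 push=12.9 contact r=[-0.0567  0.046 ] 12.48 [ 0.6286 -0.3002  0.0571] [-2.9  1.9  6.4] [0.62 0.75 0.11] 0.0475
released 13.36 [ 0.628  -0.3     0.0555] [0.4 0.1 0.5] [ 0.04 -0.03 -0.06] 0.0919
down 15.89 [ 0.4525 -0.2753  0.0536] [-0.6 -0.2 -1.3] [0.02 0.01 0.01] 0.0917
closed 16.75 [ 0.4519 -0.2754  0.0531] [-0.  -1.6  0.3] [-0.34 -0.04 -0.04] 0.0402
lifted 17.83 [ 0.4508 -0.2744  0.1985] [ 0.3 -0.3 -3.8] [0.02 0.02 0.03] 0.0407
over bore 19.28 [ 0.5389 -0.0158  0.1951] [ 0.2 -0.3 -3.1] [ 0.01  0.04 -0.01] 0.0403
```

View pics/sc3.png

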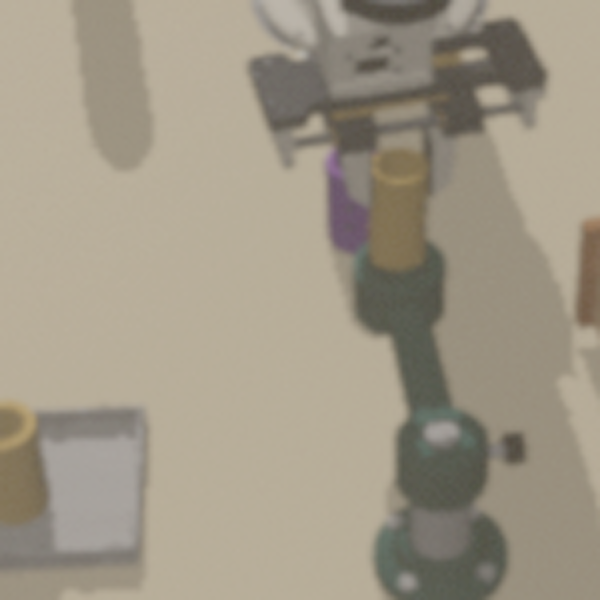

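Run:
```python
from h import *
b=BORE+[.0003,.0012]
for dx,dy in [(0,0),(.002,0),(-.002,0),(.004,0),(-.004,0),(0,.002),(0,-.002)]:
    z,p,r=lower(b[0]+dx,b[1]+dy,.130+H+.002,.130+H-.005,lim=5,step=.002)
    if p<=5: print("IN",dx,dy); break
    if manip.current_clock()>32: break
```

```text
lower z=0.1240 push=-0.0 contact r=[-0.102   0.1441] 20.73 [ 0.5389 -0.0151  0.1768] [ 0.1  0.  -3.6] [ 0.16  0.14 -0.01] 0.0405
IN 0 0
```

Run:
```python
from h import *
x,y=BORE+[.0003,.0012]; z=.124+H
while z>.0825+H+1e-6:
    z=max(z-.005,.0825+H); manip.servo_line([x,y,z],vel=.06)
    F=manip.current_force()
    if F[2]>2 or np.hypot(F[0],F[1])>8: st("contact"); break
manip.sleep(.2); st("low"); snap("scene","sc4",(270,130,390,230),6,.6)
```

```text
low 23.18 [ 0.539  -0.0151  0.1355] [-0.3  1.3 -4.2] [0.21 0.28 0.02] 0.0403
```

View pics/sc4.png

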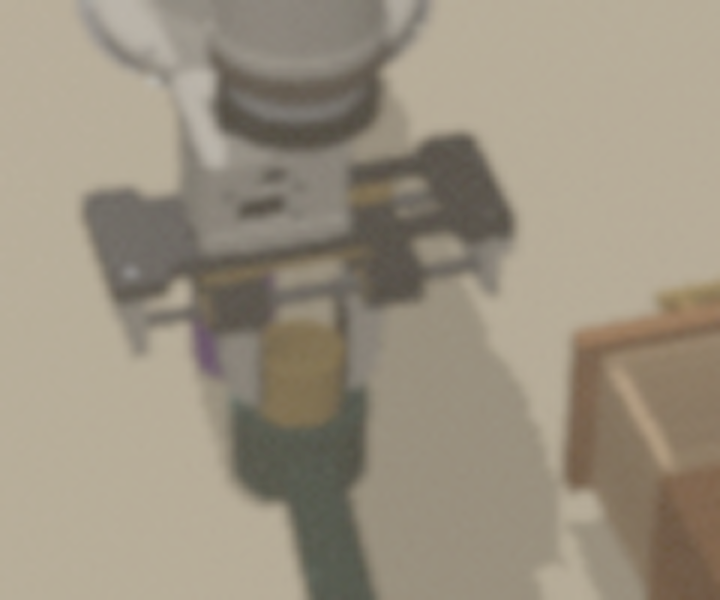

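Run:
```python
from h import *
p=manip.current_tool_pos(); manip.servo_line([.539,-.0151,.22],vel=.12); st("out")
manip.servo_line([.535,.2615,.22],vel=.25)
place(.535,.2615,.022)
hd=np.array([.4264,.2416,0])
s=hd-.06*AX; manip.move_pose([*s[:2],.20],Q)
snap("top","tp2",(190,95,460,275),2.9,.55); st("ready")
```

```text
out 24.09 [ 0.5385 -0.0151  0.2194] [ 0.1  0.2 -3.2] [0.09 0.03 0.  ] 0.0402
lower z=0.0205 push=8.9 contact r=[ 0.0042 -0.0149] 28.03 [0.5366 0.2618 0.0751] [ 0.7 -1.   5. ] [-0.09  0.01 -0.04] 0.0406
released 28.99 [0.535  0.2615 0.0735] [ 0.1 -0.6 -0.5] [ 0.04 -0.01 -0.01] 0.0918
ready 30.42 [0.3682 0.2309 0.1997] [ 0.8 -0.4  0.4] [ 0.06 -0.01  0.06] 0.0917
```

View pics/tp2.png

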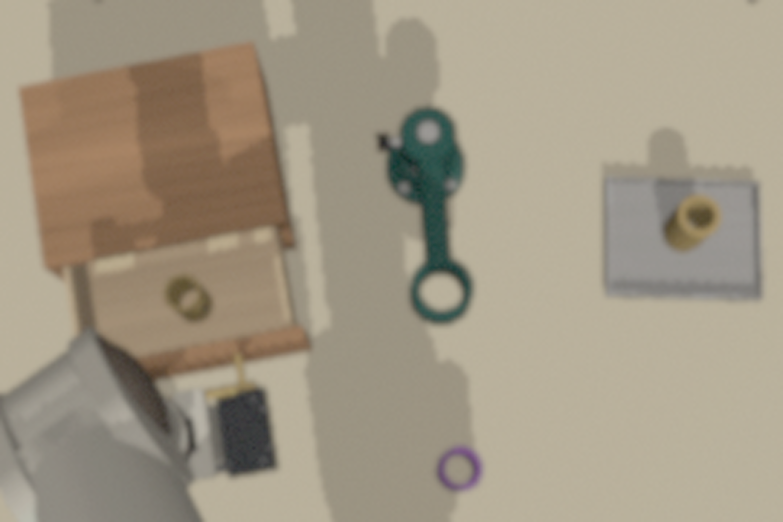

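Run:
```python
from h import *
effector.close(10)
s=np.array([.4264,.2416,0])-.06*AX; s[2]=.078
manip.servo_line(s,vel=.2); manip.sleep(.15); f0=manip.current_force()@AX; st("low")
d=0; log=[]
while d<.23:
    d+=.04 if d==0 else (.010 if d<.14 else .004); manip.servo_line(s+d*AX,vel=.07)
    f=f0-manip.current_force()@AX; log.append((round(d,3),round(f,1)))
    if f>13: break
print(log); manip.sleep(.3); st("pushed"); print(f0-manip.current_force()@AX)
```

```text
low 32.76 [0.3684 0.2315 0.0792] [ 0.2 -0.5  0.5] [0.03 0.04 0.01] 0.0008
[(0.04, np.float64(-0.1)), (0.05, np.float64(0.9)), (0.06, np.float64(-0.8)), (0.07, np.float64(-0.0)), (0.08, np.float64(0.4)), (0.09, np.float64(-0.2)), (0.1, np.float64(-0.0)), (0.11, np.float64(0.4)), (0.12, np.float64(-0.1)), (0.13, np.float64(-0.2)), (0.14, np.float64(-0.0)), (0.15, np.float64(-0.0)), (0.154, np.float64(0.6)), (0.158, np.float64(5.7)), (0.162, np.float64(14.7))]
pushed 37.74 [0.5212 0.259  0.0771] [-12.9  -2.9   9. ] [-0.52  2.88  0.08] 0.0004
13.394519060273215
```

Run:
```python
from h import *
s=np.array([.4264,.2416,0])-.06*AX; s[2]=.078
manip.servo_line(s+.09*AX,vel=.15); q=s+.06*AX; q[2]=.25; manip.servo_line(q,vel=.25)
manip.move_pose([.40,.05,.28],Q); st("clear")
a=snap("top","tp3",(190,95,460,275),2.9,.55); b=snap("scene","sc5",(130,130,530,300),2,.6)
A=cv2.imread("pics/tp3.png");B=cv2.imread("pics/sc5.png")
cv2.imwrite("pics/both.png",cv2.resize(np.vstack([A,cv2.resize(B,(A.shape[1],333))]),(550,598)))
```

```text
clear 40.02 [0.4001 0.0511 0.2793] [0.3 0.5 0.1] [ 0.06  0.08 -0.03] 0.0003
```

View pics/both.png

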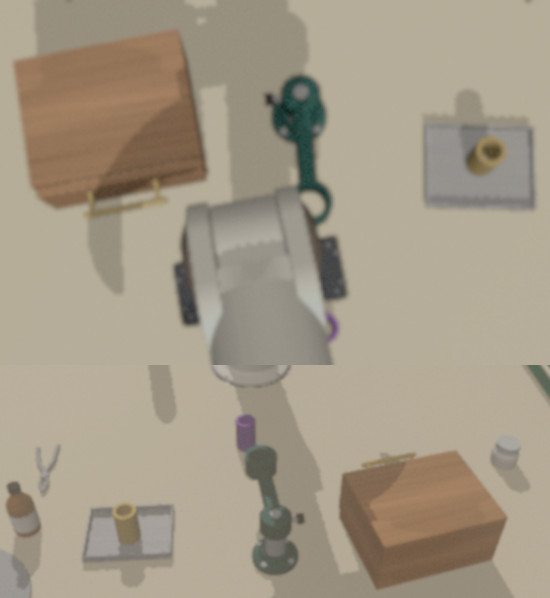

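Run:
```python
from h import *
h=ray("top",[(190+u/2.9,95+v/2.9) for u,v in [(124,307),(238,286)]],.092); print(h.round(4), h.mean(0)@AX, "start",np.array([.4264,.2416,0])@AX)
c=cv2.imread("pics/tp3.png")[190:340,30:320]; cv2.imwrite("pics/front.png",cv2.resize(c,None,fx=2.6,fy=2.6,interpolation=cv2.INTER_CUBIC))
```

```text
[[0.5227 0.3226 0.092 ]
 [0.5461 0.2002 0.092 ]] 0.5728111807008036 start 0.46300830064736304
```

View pics/front.png

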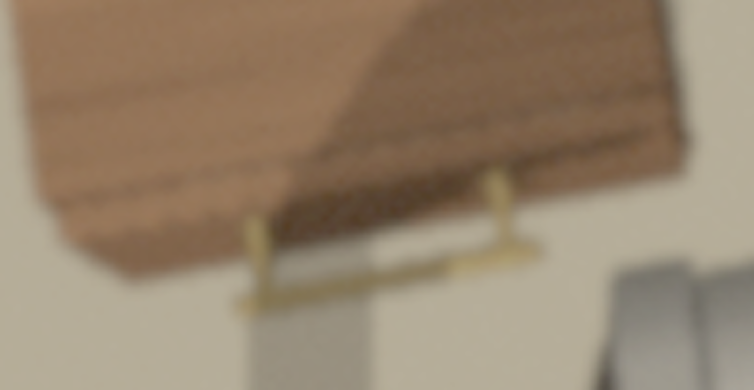

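```bash
python3 -c "
from h import *
manip.hand_in(); print(manip.current_clock())"
```

```text
the job is handed in; nothing more can be done
the job is handed in; nothing more can be done
```

I tried both bushes in the bore one at a time, put each away, shut the drawer and handed the job in at about 40 s on the robot's clock.

- **First bush (nearest the bracket, about 47.5 mm across the jaws):** it stopped at the bore mouth under about 10 N. I stood it in the steel tray. It met the tray floor with about 13 N as it was set down.
- **Second bush (about 40.3 mm across the jaws):** it slid through freely, to 47.5 mm below the mouth by the arm's position. I didn't see its foot below the boss in a picture. I lifted it out and stood it in the drawer.
- **Drawer:** I pushed it until the force rose to about 14 N. The handle had moved about 110 mm, and the last pictures show the front flush with the chest.

**Last checks:** the last pictures show the tray bush upright and the oil bottle, forceps, grease jar and purple look-alike where they were, judged by eye. The bush in the drawer was seen upright before the push and can't be seen now.

**Readings that disagreed:**
- The drawer push showed almost no force until the stop. I put that down to the drawer's low friction.
- The contact position worked out from the wrist moments was implausible, so I didn't use it.

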